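# Make up the scratch kit and the streak kit

### The arm

A 6-joint arm with a two-finger parallel gripper is mounted at the origin on the work surface. World frame = base frame: x ahead of the robot, y to its left, z up, the work surface at z = 0. Lengths are in m, angles in degrees, forces in N, time in s.
With the tool pointing down it reaches from about 0.4 to 0.825 m from the base axis. Payload 7 kg.
Tool frame: the origin (TCP) lies midway between the tips of the shut fingers; the grasp point (between the pads) lies 19 mm behind it; z points along the fingers, y is the line along which they close (so a half turn about z gives the same grasp; the last joint's range is limited). The gripper opens to 88 mm and grips with 3 to 60 N. Pads are 19 mm wide; open, the fingers measure 130 mm over their backs; the gripper's body (78 mm by 193 mm) begins 47 mm behind the grasp point.
Start: joints at [80.277, 20.546, 0.682, 0, -70.136, -16.507], TCP at [0.298, 0.605, 0.227] pointing down, gripper open.
Joint ranges: [-176.03, 176.03], [-82.01, 121.73], [-58.28, 71.71], [-173.87, 95.51], [-174.79, -0.11], [-173.66, 173.66]. Speed limits (degrees/s): [136.94, 136.94, 172.46, 180, 180, 180].

### API

Orientations are given as [roll, pitch, yaw] about the fixed x, y, z axes, in that order (R = Rz(yaw) Ry(pitch) Rx(roll)).
In Python, from plant import r, eyes, workorder gives the robot as it stands.
- The arm moves only by the tool step_arm, never from a script. Its argument "plan" is a list of rows, each a list of 5 numbers: the shift along the tool's x, y, z each as a share of 25 cm, from -1 to 1, then the turn about the tool's z as a share of 60 degrees, from -1 to 1, then the finger opening in mm, from 0 to 87.6. In form: [[x, y, z, turn, jaw], ...]. A call has 1 to 12 rows; each row is the pose to reach, as a shift and turn from the pose commanded when the call began, along the tool's axes at that moment; what a row does not reach only later rows make up. A row lasts 1/12 s, in which the tool goes at most 41.7 mm and 7.16 degrees, less where a joint would pass 70% of its speed; a pose out of reach is approached as far as the arm can. A call with a number of a shift or a turn outside -1 to 1 is refused whole. A call with a gripper value outside its range is refused whole. The fingers move at their own pace and stop on an object; "newtons" is the grip in N (left out, the last holds). Time passes only in rows, so rows that repeat a pose let the fingers close. It gives the time, the measured TCP pose, the force, the opening and the grip force at its end, in the units of the state.
- r.get_state(): the state, without advancing time (a new reading comes with each control period).
- eyes.capture(name): name is "side" or "top"; returns the picture (400x640x3 uint8, red, green, blue); there is no depth.
- eyes.camera_model(name): a dict with "fov_y" (degrees; the focal length in pixels is half the picture's height over the tangent of half this angle, whatever the lens; pixels are square), "cx", "cy" (the principal point, pixels), "world_to_cam" (4x4, takes a point from world to camera coordinates). Camera axes: x right, y up, looking along -z (the intrinsics and any distortion apply to the point x, -y, -z); pixel columns grow to the right and rows downward; lengths in m; the calibration is good to about 2 mm. A picture is of the moment at which its call begins. camera_model takes no time and is no camera call.
- workorder.close_job(): hands the job in; it is judged then, once.
The state is a dict: "time_s": time; "joints": joint angles; "qd": joint speeds; "joint_torque": joint torques, N m; "tcp_pos": TCP position; "eef_rot": TCP orientation; "contact_force": force on the tool from outside, world axes, zero at the start; "moment": the same for the moment, N m; "gripper_width": finger opening in m; "gripper_force": force on a finger pad.
Only numpy, scipy, OpenCV 4.12 (cv2) and the standard library are available. Lean on these libraries where they do the work, as an engineer would, in place of code of your own. Each camera call takes 0.05 s, during which the arm holds its last target. There are 200 camera calls.

### The job

Make up two field test kits: the basalt core piece with the white vein and the orange scratch tool go in the green tray, the white canister and the blue streak plate holder in the yellow tray. In each tray the core or canister stands upright in the middle of the bay with the black rubber pad, and the tool or plate holder lies flat, right side up, in the middle of the bare bay, turned any way. Leave the plain core piece and the tape case where they are.

Things in the scene. Friction and masses are not known exactly. Their poses are not given: they have to be found in the camera images.
- green_tray: Green kit tray, 232 x 118 mm, fixed to the bench at any yaw. Origin: centre of its underside on the bench; x along its length, z up. Two bays, 110 x 110 mm inside: the sample bay, centre x = +57 mm, with a black rubber pad, top 6 mm above the bench; the bare bay, centre x = -57 mm, floor of the tray's colour 4 mm above the bench. Rims and the divider at x = 0: 4 mm thick, tops 9 mm above the bench.
- yellow_tray: Yellow kit tray, 232 x 118 mm, fixed to the bench at any yaw. Origin: centre of its underside on the bench; x along its length, z up. Two bays, 110 x 110 mm inside: the sample bay, centre x = +57 mm, with a black rubber pad, top 6 mm above the bench; the bare bay, centre x = -57 mm, floor of the tray's colour 4 mm above the bench. Rims and the divider at x = 0: 4 mm thick, tops 9 mm above the bench.
- veined_core: Grey basalt drill core piece with a white vein 9 mm wide across its top and down its sides, a standing cylinder 48 mm in diameter and 60 mm tall, 0.23 to 0.4 kg. Origin at the centre of its underside, z up when it stands.
- plain_core: Plain grey basalt drill core piece without a vein, otherwise the same: 48 mm in diameter, 60 mm tall, standing. Not needed; to be left alone. Origin at the centre of its underside, z up when it stands.
- canister: White screw-top polyethylene sample canister, standing: body 50 mm in diameter to 52 mm up, above it the lid 53 mm in diameter, 70 mm tall in all, about 0.1 kg; the lid does not turn. Origin at the centre of its underside, z up when it stands.
- streak_holder: Blue acrylic streak plate holder, a block 64 x 40 x 30 mm (x, y, z) with a white ceramic plate let into its top face (upwards), about 0.12 kg. Origin at the centre of its underside, z up when it stands. x along its 64 mm length.
- scratch_tool: Stubby orange scratch tool lying flat, 80 mm long in all along x: a square orange handle 28 x 28 mm with black rings from x = -40 to +14 mm, then a thin steel point to x = +40 mm, about 0.08 kg. Origin halfway along the whole length, at the level of the handle's underside; z up.
- tape_case: Dented aluminium measuring tape case, flat block 60 x 56 x 28 mm (x, y, z). Not needed; to be left alone. Origin at the centre of its underside, z up when it stands.
There are look-alikes about, which are no part of the job. Of the things shaped like the scratch_tool, the orange one is meant.

How it is judged:
By the outcome, as a careful person would: the job done as asked, in the order asked, and still so for the second after the job is handed in, with the robot touching nothing.
It also fails if it takes over 99 s, if anything falls off the work surface, if the arm or the gripper's body presses on something with over 40 N, if the wrist force passes 120 N, or if a joint passes its speed limit or range.

## Working session

There is one attempt and no reset: what is moved stays moved. The work goes in short steps, Python scripts to look and compute and a tool call to move; the robot and the scene stay as the last step left them, time stands still between calls to the robot, and variables do not carry over. Pictures are saved under pics/ and viewed, at most 14 in all, crops included, and the job is handed in when it is done.

Besides the shell and the picture viewer there is one more tool, called after ">>>" in YAML: its name, and indented under it one key for each argument. step_arm: Moves the arm, as the interface text tells. Its arguments: {"type":"object","properties":{"plan":{"type":"array"},"newtons":{"type":"number"}},"required":["plan"]}

```bash
ls; mkdir -p pics
python3 - <<'E'
from plant import r, eyes, workorder
import cv2
for n in("top","side"):
    im=eyes.capture(n); cv2.imwrite(f"pics/{n}0.png",im[:,:,::-1]); print(eyes.camera_model(n))
print(r.get_state())
E
```

```text
pics
{'fov_y': 53.48368346049381, 'cx': 319.7662214101697, 'cy': 199.10778443142524, 'world_to_cam': array([[ 0.00927904, -0.99970273, -0.02254663,  0.00784058],
       [ 0.99665886,  0.00741631,  0.08133953, -0.54593823],
       [-0.08114813, -0.02322605,  0.9964314 , -0.83931786],
       [ 0.        ,  0.        ,  0.        ,  1.        ]])}
{'fov_y': 56.329746921063744, 'cx': 321.0558315372098, 'cy': 198.84424423172936, 'world_to_cam': array([[ 0.9607633 , -0.27693924,  0.01544458, -0.50478956],
       [ 0.17569974,  0.65073732,  0.73869516, -0.12491385],
       [-0.21462404, -0.70699759,  0.67386269, -0.79429788],
       [ 0.        ,  0.        ,  0.        ,  1.        ]])}
{'time_s': 0.1, 'joints': array([ 8.02771758e+01,  2.05871850e+01,  6.37981391e-01, -1.63023723e-02,
       -7.01363094e+01, -1.65074124e+01]), 'qd': array([-0.05024748, -0.02441172,  0.02000825,  0.03989164, -0.02816523,
       -0.08923773]), 'joint_torque': array([-1.88012500e-04, -5.84164274e+01,  2.93750417e+01,  7.01550812e+00,
        1.01170645e-02, -5.64229060e-05]), 'tcp_pos': array([0.29816826, 0.60507695, 0.22571463]), 'eef_rot': array([ 1.79913657e+02, -9.60526573e-03, -2.62357801e+01]), 'contact_force': array([ 0.35629399, -0.6738458 , -0.55485854]), 'moment': array([ 0.08652474,  0.05555191, -0.0357651 ]), 'gripper_force': 0.0, 'gripper_width': 0.08786126270100941}
```

View pics/top0.png

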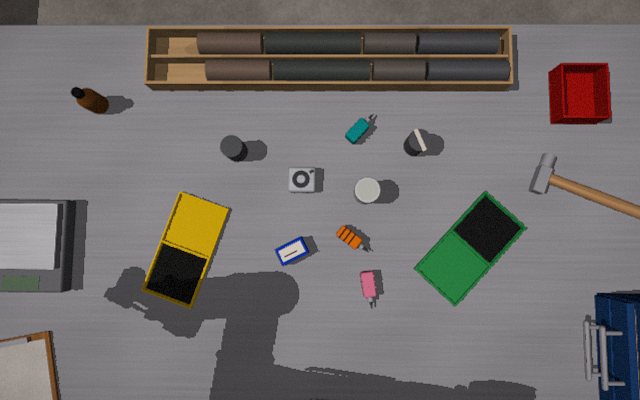

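View pics/side0.png

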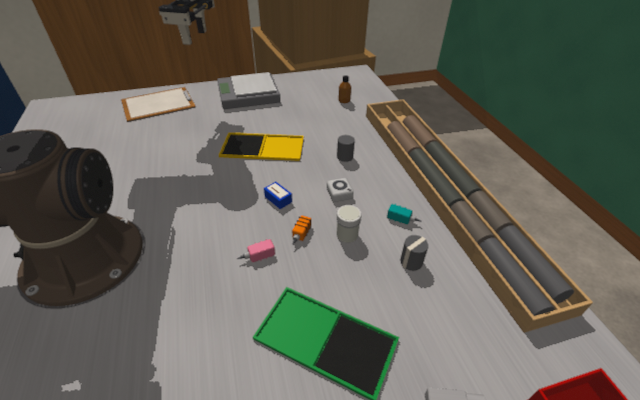

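Top picture. For the veined core I could confuse the veined one (415,142) and the plain one (233,148). For the scratch tool I could confuse orange (350,237), pink (369,285) and teal (358,130). The canister is at (367,190), the holder at (291,250), the tape case at (302,180) and the trays at (187,250) and (470,248). By the description I choose the core at (415,142) and the orange tool at (350,237), and check them in a close crop.

```bash
cat > h.py <<'E'
import numpy as np, cv2
from plant import r, eyes, workorder
def ray(n,uv,z):
    m=eyes.camera_model(n);W=m["world_to_cam"];f=200/np.tan(np.radians(m["fov_y"]/2))
    d=np.array([(uv[0]-m["cx"])/f,-(uv[1]-m["cy"])/f,-1]);R=W[:3,:3]
    c=-R.T@W[:3,3];d=R.T@d
    return (c+d*(z-c[2])/d[2])[:2]
def pix(n,p):
    m=eyes.camera_model(n);W=m["world_to_cam"];f=200/np.tan(np.radians(m["fov_y"]/2))
    q=W[:3,:3]@np.asarray(p)+W[:3,3]
    return np.array([m["cx"]-f*q[0]/q[2],m["cy"]+f*q[1]/q[2]])
def blob(im,lo,hi,roi):
    x0,y0,x1,y1=roi
    h=cv2.cvtColor(im[y0:y1,x0:x1],cv2.COLOR_RGB2HSV)
    m=cv2.inRange(h,np.array(lo),np.array(hi))
    m=cv2.morphologyEx(m,cv2.MORPH_CLOSE,np.ones((3,3)))
    c=max(cv2.findContours(m,cv2.RETR_EXTERNAL,cv2.CHAIN_APPROX_NONE)[0],key=cv2.contourArea)
    return c.reshape(-1,2)+[x0,y0]
def rect(c,n,z):
    w=np.array([ray(n,p,z) for p in c])*1000
    R=cv2.minAreaRect(w.astype(np.float32)); b=cv2.boxPoints(R)
    e=b[1]-b[0];e2=b[2]-b[1]
    if np.hypot(*e2)>np.hypot(*e): e=e2
    return np.round(R[0],1),np.round(R[1],1),round(float(np.degrees(np.arctan2(e[1],e[0])))%180,1)
E
python3 - <<'E'
from h import *
im=eyes.capture("top"); s=eyes.capture("side")
print("green",rect(blob(im,(45,80,40),(80,255,255),(400,180,540,315)),"top",.009), )
print("yellow",rect(blob(im,(20,120,60),(35,255,255),(130,180,240,315)),"top",.009))
for n,i,roi in(("top",im,(325,215,380,260)),("side",s,(280,205,325,250))):
    print("orange",n,rect(blob(i,(3,140,60),(18,255,255),roi),n,.028))
print("blue",rect(blob(im,(105,120,40),(130,255,255),(265,225,320,275)),"top",.030))
print("can",rect(blob(im,(0,0,140),(180,60,255),(345,172,383,207)),"top",.070))
# check sides of pad
for nm,roi in(("g",(400,180,540,315)),("y",(130,180,240,315))):
    print(nm,rect(blob(im,(0,0,0),(180,255,45),roi),"top",.006))
crops=[cv2.resize(a,(300,240),interpolation=cv2.INTER_CUBIC) for a in(im[122:162,390:440],s[230:274,387:442],im[217:257,325:375],im[170:210,345:395])]
cv2.imwrite("pics/c1.png",np.vstack([np.hstack(crops[:2]),np.hstack(crops[2:])])[:,:,::-1])
E
```

```text
green (array([ 444.1, -313.5]), array([119.4, 233. ]), 137.2)
yellow (array([434.9, 308.1]), array([120.2, 233.1]), 160.8)
orange top (array([465.3, -50.4]), array([52.7, 26.9]), 53.6)
orange side (array([462.2, -61.1]), array([70.1, 33.4]), 54.1)
blue (array([434.2,  70.7]), array([38.9, 64.8]), 117.0)
can (array([567.7, -76.2]), array([61.9, 71.8]), 90.2)
g (array([ 485.6, -352. ]), array([102.8, 104. ]), 137.2)
y (array([381. , 327.3]), array([103.1, 102.2]), 70.8)
```

View pics/c1.png

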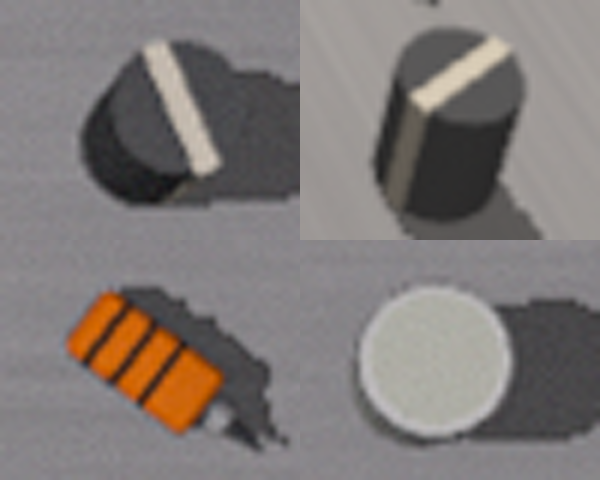

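The crop shows a grey core with a white vein (top centre about (419.7,139.8)), the orange tool with its steel point towards lower right, and the white lid centred at (367.5,190). The choices stand.

```bash
cat >> h.py <<'E'
def go(x,y,z,yaw=None):
    s=r.get_state();p=s["tcp_pos"];a=s["eef_rot"][2];t=np.radians(a);d=np.array([x,y,z])-p
    v=np.array([d[0]*np.cos(t)+d[1]*np.sin(t),d[0]*np.sin(t)-d[1]*np.cos(t),-d[2]])/.25
    tu=0 if yaw is None else -((yaw-a+90)%180-90)/60
    print("t",round(s["time_s"],2),"pose",np.round(p,4),round(a,1),"w",round(s["gripper_width"],4),"f",round(s["gripper_force"],1),"move",np.round(v,3),"turn",round(tu,3))
E
python3 - <<'E'
from h import *
a=ray("top",(419.7,139.8),.06);b=ray("side",(416.7,243.6),.06);print("core",a,b)
print("can",ray("top",(367.5,190),.07))
go(*a,.12)
E
```

```text
core [ 0.66864679 -0.1961384 ] [ 0.66990367 -0.19669563]
can [ 0.5614179  -0.08633688]
t 0.2 pose [0.2982 0.6052 0.226 ] -26.2 w 0.0876 f 0.0 move [2.746 2.22  0.424] turn 0
```

>>> step_arm:
  plan:
    - [0.915,0.74,0.1,0,80]
    - [0.915,0.74,0.1,0,80]
    - [0.915,0.74,0.1,0,80]
    - [0.915,0.74,0.1,0,80]
    - [0.915,0.74,0.1,0,80]
    - [0.915,0.74,0.1,0,80]
    - [0.915,0.74,0.1,0,80]
    - [0.915,0.74,0.1,0,80]
  newtons: 40

```text
time_s: 0.87
tcp_pos: [0.4226, 0.3329, 0.2011]
eef_rot: [179.9, 0.0, -26.4]
contact_force: [-0.1, 0.4, -0.2]
gripper_width: 0.0797
gripper_force: 0.0
```

>>> step_arm:
  plan:
    - [0.915,0.74,0.1,0,80]
    - [0.915,0.74,0.1,0,80]
    - [0.915,0.74,0.1,0,80]
    - [0.915,0.74,0.1,0,80]
    - [0.915,0.74,0.1,0,80]
    - [0.915,0.74,0.1,0,80]
    - [0.915,0.74,0.1,0,80]
    - [0.915,0.74,0.1,0,80]

```text
time_s: 1.53
tcp_pos: [0.5463, 0.0663, 0.1756]
eef_rot: [179.9, 0.0, -26.5]
contact_force: [0.0, 0.6, -0.0]
gripper_width: 0.0805
gripper_force: 0.0
```

>>> step_arm:
  plan:
    - [0.916,0.74,0.224,0,80]
    - [0.916,0.74,0.224,0,80]
    - [0.916,0.74,0.224,0,80]
    - [0.916,0.74,0.224,0,80]
    - [0.916,0.74,0.224,0,80]
    - [0.916,0.74,0.224,0,80]
    - [0.916,0.74,0.224,0,80]
    - [0.916,0.74,0.224,0,80]
    - [0.916,0.74,0.224,0,80]
    - [0.916,0.74,0.224,0,80]

```text
time_s: 2.37
tcp_pos: [0.6684, -0.1963, 0.1196]
eef_rot: [180.0, 0.1, -26.3]
contact_force: [0.0, 0.5, -0.2]
gripper_width: 0.0801
gripper_force: 0.0
```

Run:
```python
from h import *
go(.669,-.1963,.014)
cv2.imwrite("pics/s2.png",eyes.capture("side")[:,:,::-1])
```

```text
t 2.37 pose [ 0.6684 -0.1963  0.1196] -26.3 w 0.0801 f 0.0 move [ 0.002 -0.001  0.422] turn 0
```

View pics/s2.png

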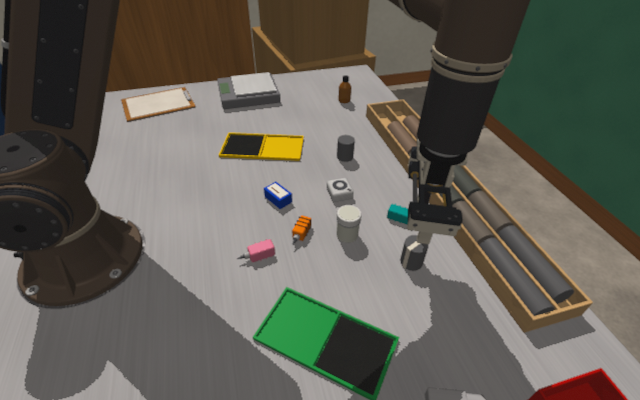

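The gripper stands over the veined core at (414,253). The teal tool at (400,213) is beside the far finger, so I narrow the jaw before going down.

>>> step_arm:
  plan:
    - [0,0,0.1,0,62]
    - [0,0,0.2,0,62]
    - [0,0,0.3,0,62]
    - [0,0,0.38,0,62]
    - [0,0,0.42,0,62]
    - [0,0,0.42,0,62]
    - [0,0,0.42,0,62]

```text
time_s: 3.0
tcp_pos: [0.6692, -0.1949, 0.0164]
eef_rot: [180.0, -0.0, -26.1]
contact_force: [0.3, -0.3, 1.0]
gripper_width: 0.0618
gripper_force: 0.0
```

>>> step_arm:
  plan:
    - [0,0,0,0,40]
    - [0,0,0,0,40]
    - [0,0,0,0,40]
    - [0,0,0,0,40]
    - [0,0,0,0,40]
    - [0,0,0,0,40]
    - [0,0,-0.1,0,40]
    - [0,0,-0.3,0,40]
    - [0,0,-0.4,0,40]
    - [0,0,-0.4,0,40]
    - [0,0,-0.4,0,40]

```text
time_s: 3.92
tcp_pos: [0.6701, -0.1958, 0.1182]
eef_rot: [-179.9, -0.2, -26.2]
contact_force: [-0.1, -0.7, -5.3]
gripper_width: 0.0465
gripper_force: 40.0
```

Run:
```python
from h import *
go(.4857,-.3522,.09);go(.4857,-.3522,.021)
```

```text
t 3.92 pose [ 0.6701 -0.1958  0.1182] -26.2 w 0.0465 f 40.0 move [-0.385  0.887  0.113] turn 0
t 3.92 pose [ 0.6701 -0.1958  0.1182] -26.2 w 0.0465 f 40.0 move [-0.385  0.887  0.389] turn 0
```

>>> step_arm:
  plan:
    - [-0.05,0.12,0,0,40]
    - [-0.12,0.28,0,0,40]
    - [-0.385,0.887,0,0,40]
    - [-0.385,0.887,0,0,40]
    - [-0.385,0.887,0,0,40]
    - [-0.385,0.887,0,0,40]
    - [-0.385,0.887,0,0,40]
    - [-0.385,0.887,0,0,40]
    - [-0.385,0.887,0,0,40]
    - [-0.385,0.887,0.113,0,40]
    - [-0.385,0.887,0.113,0,40]

```text
time_s: 4.83
tcp_pos: [0.4829, -0.35, 0.0828]
eef_rot: [-180.0, 0.4, -26.2]
contact_force: [-1.3, 2.0, -5.3]
gripper_width: 0.0465
gripper_force: 40.0
```

Run:
```python
from h import *
go(.4857,-.3522,.021)
```

```text
t 4.83 pose [ 0.4829 -0.35    0.0828] -26.2 w 0.0465 f 40.0 move [0.014 0.003 0.247] turn 0
```

>>> step_arm:
  plan:
    - [0,0,0.1,0,40]
    - [0,0,0.2,0,40]
    - [0,0,0.22,0,40]
    - [0,0,0.22,0,40]
    - [0,0,0.22,0,40]

```text
time_s: 5.25
tcp_pos: [0.4852, -0.3519, 0.0328]
eef_rot: [180.0, 0.0, -26.2]
contact_force: [0.0, 0.6, -3.9]
gripper_width: 0.0468
gripper_force: 40.0
```

Run:
```python
from h import *
go(.4857,-.3522,.021)
```

```text
t 5.25 pose [ 0.4852 -0.3519  0.0328] -26.2 w 0.0468 f 40.0 move [0.002 0.    0.047] turn 0
```

>>> step_arm:
  plan:
    - [0,0,0.02,0,40]
    - [0,0,0.038,0,40]
    - [0,0,0.038,0,40]
    - [0,0,0.038,0,40]

```text
time_s: 5.58
tcp_pos: [0.4847, -0.3522, 0.0233]
eef_rot: [-180.0, -0.0, -26.2]
contact_force: [-0.6, 0.3, -3.1]
gripper_width: 0.0464
gripper_force: 40.0
```

Force still shows its weight; down a little more, then release.

>>> step_arm:
  plan:
    - [0,0,0.006,0,40]
    - [0,0,0.006,0,40]
    - [0,0,0.006,0,40]

```text
time_s: 5.83
tcp_pos: [0.4847, -0.3523, 0.0232]
eef_rot: [180.0, -0.1, -26.2]
contact_force: [-3.3, 3.4, 9.8]
gripper_width: 0.0462
gripper_force: 40.0
```

>>> step_arm:
  plan:
    - [0,0,0,0,52]
    - [0,0,0,0,60]
    - [0,0,0,0,60]
    - [0,0,0,0,60]
    - [0,0,-0.1,0,60]
    - [0,0,-0.2,0,60]
    - [0,0,-0.35,0,60]
    - [0,0,-0.45,0,60]
    - [0,0,-0.45,0,60]
    - [0,0,-0.45,0,60]

```text
time_s: 6.67
tcp_pos: [0.4856, -0.3526, 0.1358]
eef_rot: [-180.0, -0.2, -26.2]
contact_force: [-1.0, 0.1, -0.9]
gripper_width: 0.0603
gripper_force: 0.0
```

Run:
```python
from h import *
go(.4653,-.0504,.08,53.6)
```

```text
t 6.67 pose [ 0.4856 -0.3526  0.1358] -26.2 w 0.0603 f 0.0 move [-0.607 -1.048  0.223] turn -1.331
```

>>> step_arm:
  plan:
    - [-0.607,-1.0,0,-0.9,60]
    - [-0.607,-1.0,0,-0.9,60]
    - [-0.607,-1.0,0,-0.9,60]
    - [-0.607,-1.0,0,-0.9,60]
    - [-0.607,-1.0,0,-0.9,60]
    - [-0.607,-1.0,0,-0.9,60]
    - [-0.607,-1.0,0,-0.9,60]
    - [-0.607,-1.0,0,-0.9,60]
    - [-0.607,-1.0,0,-0.9,60]

```text
time_s: 7.42
tcp_pos: [0.4583, -0.0586, 0.1331]
eef_rot: [-180.0, 0.1, 28.2]
contact_force: [-0.2, -0.5, 0.8]
gripper_width: 0.0598
gripper_force: 0.0
```

Run:
```python
from h import *
go(.4653,-.0504,.08,53.6)
im=eyes.capture("top")
cv2.imwrite("pics/t3.png",im[:,:,::-1])
```

```text
t 7.42 pose [ 0.4583 -0.0586  0.1331] 28.2 w 0.0598 f 0.0 move [ 0.04  -0.016  0.212] turn -0.423
```

View pics/t3.png

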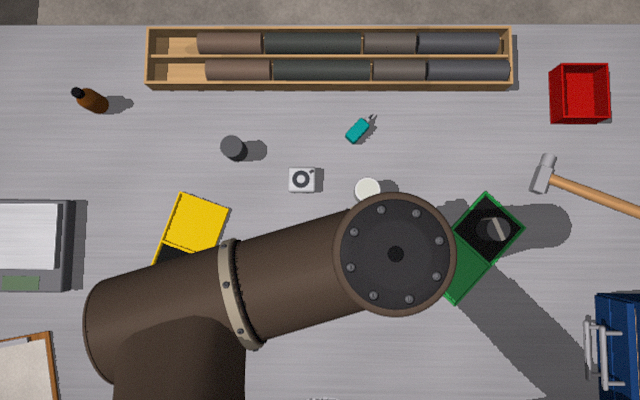

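The core stands on the black pad at about (493,228). The other things have not moved. Next, the orange tool.

>>> step_arm:
  plan:
    - [0.04,-0.016,0.212,-0.423,60]
    - [0.04,-0.016,0.212,-0.423,60]
    - [0.04,-0.016,0.212,-0.423,60]
    - [0.04,-0.016,0.212,-0.423,60]
    - [0.04,-0.016,0.212,-0.423,60]
    - [0.04,-0.016,0.212,-0.423,60]
    - [0.04,-0.016,0.212,-0.423,60]

```text
time_s: 8.05
tcp_pos: [0.4658, -0.0536, 0.0806]
eef_rot: [-180.0, 0.0, 52.8]
contact_force: [-0.5, -0.0, 0.0]
gripper_width: 0.0603
gripper_force: 0.0
```

Run:
```python
from h import *
go(.4653,-.0504,.005,53.6)
im=eyes.capture("side")
cv2.imwrite("pics/s3.png",cv2.resize(im[130:290,200:420],(660,480))[:,:,::-1])
```

```text
t 8.05 pose [ 0.4658 -0.0536  0.0806] 52.8 w 0.0603 f 0.0 move [ 0.009 -0.009  0.302] turn -0.013
```

View pics/s3.png

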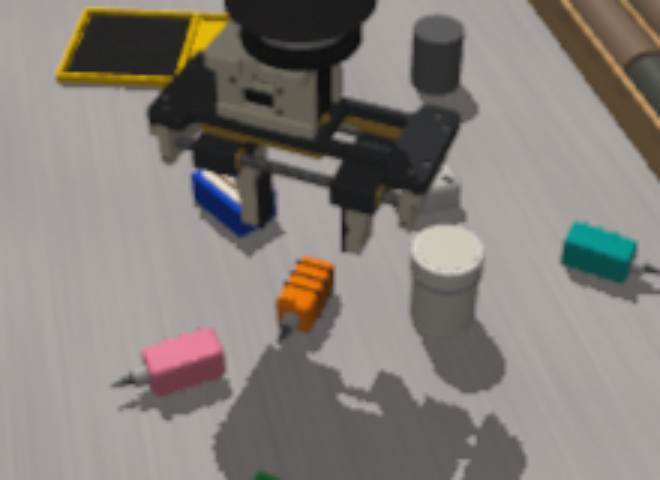

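The jaws straddle the orange handle at (305,290) in the crop. The gripper body's long side runs along the closing line and its end passes over the canister, so I grasp at TCP z = 9–10 mm.

>>> step_arm:
  plan:
    - [0.009,-0.009,0.1,-0.013,60]
    - [0.009,-0.009,0.2,-0.013,56]
    - [0.009,-0.009,0.26,-0.013,56]
    - [0.009,-0.009,0.28,-0.013,56]
    - [0.009,-0.009,0.28,-0.013,56]
    - [0.009,-0.009,0.28,-0.013,56]

```text
time_s: 8.6
tcp_pos: [0.4658, -0.0496, 0.0113]
eef_rot: [180.0, -0.0, 53.9]
contact_force: [-0.1, -0.2, 0.8]
gripper_width: 0.0558
gripper_force: 0.0
```

>>> step_arm:
  plan:
    - [0,0,0,0,22]
    - [0,0,0,0,22]
    - [0,0,0,0,22]
    - [0,0,0,0,22]
    - [0,0,0,0,22]
    - [0,0,0,0,22]
    - [0,0,0,0,22]
  newtons: 25

```text
time_s: 9.18
tcp_pos: [0.4657, -0.0494, 0.0112]
eef_rot: [180.0, -0.0, 53.9]
contact_force: [-1.7, 0.6, 6.0]
gripper_width: 0.0276
gripper_force: 25.0
```

>>> step_arm:
  plan:
    - [0,0,-0.1,0,22]
    - [0,0,-0.25,0,22]
    - [0,0,-0.4,0,22]
    - [0,0,-0.4,0,22]
    - [0,0,-0.4,0,22]

```text
time_s: 9.6
tcp_pos: [0.4668, -0.0491, 0.1129]
eef_rot: [179.8, -0.2, 53.9]
contact_force: [-0.2, 0.1, -2.2]
gripper_width: 0.0276
gripper_force: 25.0
```

Run:
```python
from h import *
go(.4025+.0077,-.2746+.0105,.10)
im=eyes.capture("side")
cv2.imwrite("pics/s4.png",cv2.resize(im[130:290,200:420],(660,480))[:,:,::-1])
```

```text
t 9.6 pose [ 0.4668 -0.0491  0.1129] 53.9 w 0.0276 f 25.0 move [-0.828  0.323  0.052] turn 0
```

View pics/s4.png

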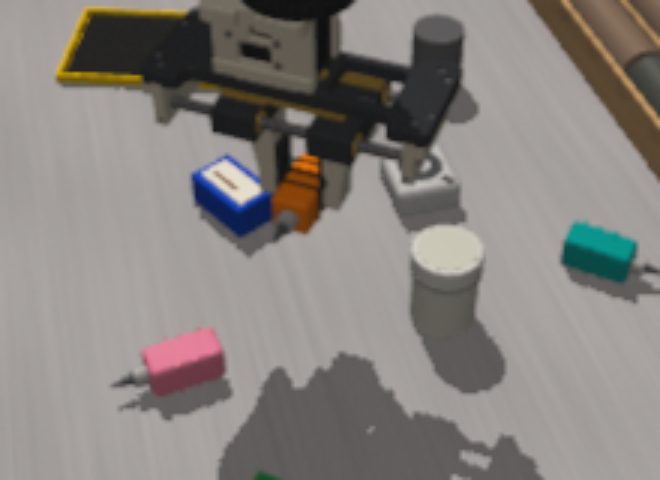

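The tool is held level between the jaws at (297,195). On to the green bare bay.

>>> step_arm:
  plan:
    - [-0.1,0.04,0,0,22]
    - [-0.25,0.1,0,0,22]
    - [-0.828,0.323,0,0,22]
    - [-0.828,0.323,0,0,22]
    - [-0.828,0.323,0,0,22]
    - [-0.828,0.323,0,0,22]
    - [-0.828,0.323,0,0,22]
    - [-0.828,0.323,0,0,22]
    - [-0.828,0.323,0.1,0,22]
    - [-0.828,0.323,0.2,0,22]
    - [-0.828,0.323,0.28,0,22]
    - [-0.828,0.323,0.28,0,22]

```text
time_s: 10.65
tcp_pos: [0.4057, -0.2626, 0.0367]
eef_rot: [-179.6, 0.2, 53.9]
contact_force: [-1.0, 0.8, -1.6]
gripper_width: 0.0276
gripper_force: 25.0
```

>>> step_arm:
  plan:
    - [0,0,0.03,0,22]
    - [0,0,0.06,0,22]
    - [0,0,0.06,0,22]
    - [0,0,0.06,0,22]

```text
time_s: 10.98
tcp_pos: [0.4091, -0.2642, 0.0261]
eef_rot: [180.0, -0.0, 54.0]
contact_force: [0.5, -0.8, -1.3]
gripper_width: 0.0282
gripper_force: 25.0
```

Run:
```python
from h import *
go(.4025+.0077,-.2746+.0105,.0155)
```

```text
t 10.98 pose [ 0.4091 -0.2642  0.0261] 54.0 w 0.0282 f 25.0 move [0.003 0.003 0.042] turn 0
```

>>> step_arm:
  plan:
    - [0.003,0.003,0.02,0,22]
    - [0.003,0.003,0.042,0,22]
    - [0.003,0.003,0.042,0,22]
    - [0.003,0.003,0.042,0,22]

```text
time_s: 11.32
tcp_pos: [0.4098, -0.2642, 0.0152]
eef_rot: [-180.0, -0.0, 53.9]
contact_force: [0.6, 0.2, -1.5]
gripper_width: 0.0278
gripper_force: 25.0
```

>>> step_arm:
  plan:
    - [0,0,0,0,36]
    - [0,0,0,0,44]
    - [0,0,0,0,44]
    - [0,0,0,0,44]
    - [0,0,-0.1,0,44]
    - [0,0,-0.25,0,44]
    - [0,0,-0.4,0,44]
    - [0,0,-0.5,0,60]
    - [0,0,-0.5,0,70]
    - [0,0,-0.5,0,70]

```text
time_s: 12.15
tcp_pos: [0.4109, -0.2644, 0.1421]
eef_rot: [179.8, -0.1, 53.9]
contact_force: [-0.5, -0.4, -0.9]
gripper_width: 0.0585
gripper_force: 0.0
```

Run:
```python
from h import *
go(.5614,-.0863,.15,-26)
```

```text
t 12.15 pose [ 0.4109 -0.2644  0.1421] 53.9 w 0.0585 f 0.0 move [ 0.93   0.067 -0.031] turn 1.332
```

>>> step_arm:
  plan:
    - [0.93,0.067,-0.03,0,70]
    - [0.93,0.067,-0.03,0,70]
    - [0.93,0.067,-0.03,0,70]
    - [0.93,0.067,-0.03,0,70]
    - [0.93,0.067,-0.03,0,70]
    - [0.93,0.067,-0.03,0,70]
    - [0.93,0.067,-0.03,0,70]
    - [0.93,0.067,-0.03,0,70]
    - [0.93,0.067,-0.03,0,70]

```text
time_s: 12.9
tcp_pos: [0.5592, -0.0862, 0.1464]
eef_rot: [-179.9, 0.1, 53.9]
contact_force: [-0.0, 0.4, 0.4]
gripper_width: 0.0703
gripper_force: 0.0
```

Run:
```python
from h import *
go(.5614,-.0863,.014)
im=eyes.capture("side")
cv2.imwrite("pics/s5.png",im[:,:,::-1])
```

```text
t 12.9 pose [ 0.5592 -0.0862  0.1464] 53.9 w 0.0703 f 0.0 move [0.005 0.007 0.53 ] turn 0
```

View pics/s5.png

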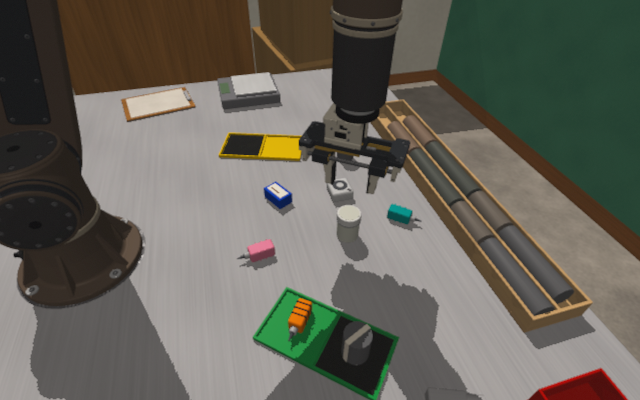

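Green tray: orange tool lying in the bare bay (300,317), core on the pad (357,343), both looking central. The jaws are above the canister (348,222). Going down on it.

>>> step_arm:
  plan:
    - [0.005,0.006,0.1,0,74]
    - [0.005,0.006,0.2,0,74]
    - [0.005,0.006,0.3,0,74]
    - [0.005,0.006,0.4,0,74]
    - [0.005,0.006,0.48,0,74]
    - [0.005,0.006,0.53,0,74]
    - [0.005,0.006,0.53,0,74]
    - [0.005,0.006,0.53,0,74]

```text
time_s: 13.62
tcp_pos: [0.5612, -0.087, 0.015]
eef_rot: [-179.9, 0.1, 53.9]
contact_force: [0.4, -0.4, -0.1]
gripper_width: 0.0741
gripper_force: 0.0
```

>>> step_arm:
  plan:
    - [0,0,0,0,44]
    - [0,0,0,0,44]
    - [0,0,0,0,44]
    - [0,0,0,0,44]
    - [0,0,0,0,44]
    - [0,0,0,0,44]
    - [0,0,0,0,44]
  newtons: 25

```text
time_s: 14.2
tcp_pos: [0.5627, -0.0859, 0.0162]
eef_rot: [179.9, -0.0, 54.0]
contact_force: [-1.4, 0.4, 7.1]
gripper_width: 0.0521
gripper_force: 25.0
```

>>> step_arm:
  plan:
    - [0,0,-0.1,0,44]
    - [0,0,-0.25,0,44]
    - [0,0,-0.4,0,44]
    - [0,0,-0.5,0,44]
    - [0,0,-0.5,0,44]
    - [0,0,-0.5,0,44]

```text
time_s: 14.7
tcp_pos: [0.5631, -0.0857, 0.1421]
eef_rot: [179.9, -0.2, 53.9]
contact_force: [-0.4, -0.1, -2.0]
gripper_width: 0.0525
gripper_force: 25.0
```

Run:
```python
from h import *
go(.3811,.3268,.14)
```

```text
t 14.7 pose [ 0.5631 -0.0857  0.1421] 53.9 w 0.0525 f 25.0 move [ 0.905 -1.56   0.008] turn 0
```

>>> step_arm:
  plan:
    - [0.05,-0.085,0,0,44]
    - [0.12,-0.21,0,0,44]
    - [0.45,-0.78,0,0,44]
    - [0.45,-0.78,0,0,44]
    - [0.45,-0.78,0,0,44]
    - [0.45,-0.78,0,0,44]
    - [0.45,-0.78,0,0,44]
    - [0.45,-0.78,0,0,44]
    - [0.45,-0.78,0,0,44]

```text
time_s: 15.45
tcp_pos: [0.4701, 0.1197, 0.1394]
eef_rot: [-180.0, 0.1, 54.0]
contact_force: [0.0, -0.2, -1.7]
gripper_width: 0.0523
gripper_force: 25.0
```

>>> step_arm:
  plan:
    - [0.05,-0.085,0,0,44]
    - [0.12,-0.21,0,0,44]
    - [0.455,-0.78,0,0,44]
    - [0.455,-0.78,0,0,44]
    - [0.455,-0.78,0,0,44]
    - [0.455,-0.78,0,0,44]
    - [0.455,-0.78,0,0,44]
    - [0.455,-0.78,0.1,0,44]
    - [0.455,-0.78,0.25,0,44]
    - [0.455,-0.78,0.25,0,44]
    - [0.455,-0.78,0.25,0,44]

```text
time_s: 16.37
tcp_pos: [0.3802, 0.3239, 0.0762]
eef_rot: [179.9, 0.3, 53.8]
contact_force: [-0.2, -0.1, 0.1]
gripper_width: 0.0522
gripper_force: 25.0
```

Run:
```python
from h import *
go(.3811,.3268,.022)
im=eyes.capture("side")
cv2.imwrite("pics/s6.png",cv2.resize(im[60:220,160:380],(660,480))[:,:,::-1])
```

```text
t 16.37 pose [0.3802 0.3239 0.0762] 53.8 w 0.0522 f 25.0 move [ 0.012 -0.004  0.217] turn 0
```

View pics/s6.png

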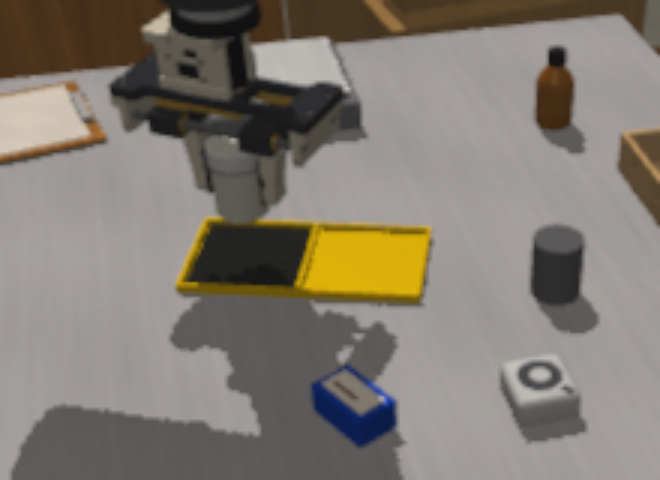

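The canister hangs upright in the jaws at (238,180), above the yellow tray's pad.

>>> step_arm:
  plan:
    - [0,0,0.08,0,44]
    - [0,0,0.15,0,44]
    - [0,0,0.17,0,44]
    - [0,0,0.17,0,44]
    - [0,0,0.17,0,44]

```text
time_s: 16.83
tcp_pos: [0.381, 0.327, 0.0367]
eef_rot: [180.0, -0.1, 53.9]
contact_force: [0.3, 0.0, -0.6]
gripper_width: 0.0521
gripper_force: 25.0
```

Run:
```python
from h import *
go(.3811,.3268,.0218)
```

```text
t 16.83 pose [0.381  0.327  0.0367] 53.9 w 0.0521 f 25.0 move [-0.     0.001  0.06 ] turn 0
```

>>> step_arm:
  plan:
    - [0,0,0.03,0,44]
    - [0,0,0.057,0,44]
    - [0,0,0.057,0,44]
    - [0,0,0.057,0,44]

```text
time_s: 17.17
tcp_pos: [0.3804, 0.327, 0.0212]
eef_rot: [-180.0, -0.1, 53.9]
contact_force: [0.2, -0.1, 0.9]
gripper_width: 0.0522
gripper_force: 25.0
```

>>> step_arm:
  plan:
    - [0,0,0.003,0,56]
    - [0,0,0.003,0,62]
    - [0,0,0.003,0,68]
    - [0,0,0.003,0,68]
    - [0,0,0.003,0,68]
    - [0,0,-0.1,0,68]
    - [0,0,-0.2,0,68]
    - [0,0,-0.35,0,68]
    - [0,0,-0.5,0,68]
    - [0,0,-0.55,0,68]
    - [0,0,-0.55,0,68]

```text
time_s: 18.08
tcp_pos: [0.3816, 0.3284, 0.1628]
eef_rot: [-180.0, -0.4, 54.0]
contact_force: [-0.7, 0.5, 0.0]
gripper_width: 0.0676
gripper_force: 0.0
```

Run:
```python
from h import *
go(.4342,.0707,.09,117)
im=eyes.capture("side")
cv2.imwrite("pics/s7.png",cv2.resize(im[60:220,160:380],(660,480))[:,:,::-1])
```

```text
t 18.08 pose [0.3816 0.3284 0.1628] 54.0 w 0.0676 f 0.0 move [-0.71   0.777  0.291] turn -1.051
```

View pics/s7.png

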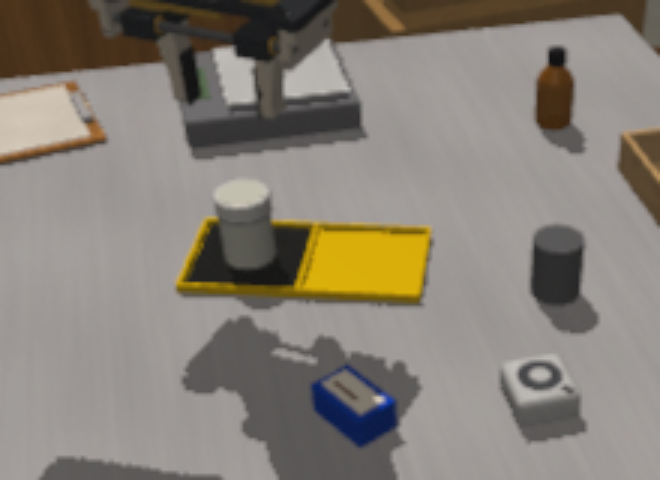

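The canister stands upright in the middle of the pad (246,225). Now the blue holder, approached at yaw −63 so the last joint stays in range.

>>> step_arm:
  plan:
    - [-0.71,0.777,0,0.98,68]
    - [-0.71,0.777,0,0.98,68]
    - [-0.71,0.777,0,0.98,68]
    - [-0.71,0.777,0,0.98,68]
    - [-0.71,0.777,0,0.98,68]
    - [-0.71,0.777,0,0.98,68]
    - [-0.71,0.777,0,0.98,68]
    - [-0.71,0.777,0,0.98,68]
    - [-0.71,0.777,0,0.98,68]
    - [-0.71,0.777,0,0.98,68]

```text
time_s: 18.97
tcp_pos: [0.4321, 0.0677, 0.1575]
eef_rot: [179.9, 0.1, -5.0]
contact_force: [0.6, 0.1, -0.2]
gripper_width: 0.0679
gripper_force: 0.0
```

>>> step_arm:
  plan:
    - [0,0,0.2,0.97,62]
    - [0,0,0.2,0.97,62]
    - [0,0,0.2,0.97,62]
    - [0,0,0.2,0.97,62]
    - [0,0,0.2,0.97,62]
    - [0,0,0.2,0.97,62]
    - [0,0,0.2,0.97,62]
    - [0,0,0.2,0.97,62]
    - [0,0,0.2,0.97,62]
    - [0,0,0.2,0.97,62]
    - [0,0,0.2,0.97,62]

```text
time_s: 19.88
tcp_pos: [0.4324, 0.0687, 0.1082]
eef_rot: [180.0, -0.0, -62.8]
contact_force: [-0.1, -0.4, -0.1]
gripper_width: 0.0619
gripper_force: 0.0
```

Run:
```python
from h import *
go(.4342,.0707,.006,117)
im=eyes.capture("side")
cv2.imwrite("pics/s8.png",cv2.resize(im[100:260,160:380],(660,480))[:,:,::-1])
```

```text
t 19.88 pose [0.4324 0.0687 0.1082] -62.8 w 0.0619 f 0.0 move [-0.004 -0.01   0.409] turn 0.003
```

View pics/s8.png

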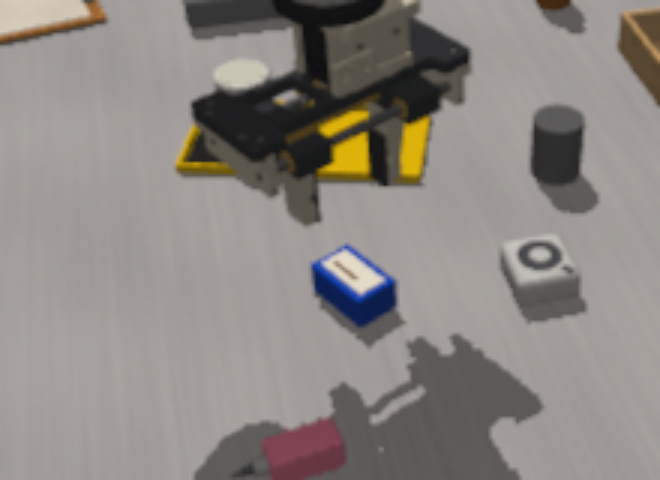

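The jaws are in line across the holder's 40 mm width (355,285), with the white plate up.

>>> step_arm:
  plan:
    - [-0.004,-0.01,0.1,0,62]
    - [-0.004,-0.01,0.2,0,62]
    - [-0.004,-0.01,0.3,0,62]
    - [-0.004,-0.01,0.38,0,62]
    - [-0.004,-0.01,0.4,0,62]
    - [-0.004,-0.01,0.4,0,62]
    - [-0.004,-0.01,0.4,0,62]

```text
time_s: 20.52
tcp_pos: [0.4348, 0.0708, 0.009]
eef_rot: [180.0, -0.0, -63.0]
contact_force: [-0.3, 0.3, -0.5]
gripper_width: 0.0623
gripper_force: 0.0
```

>>> step_arm:
  plan:
    - [0,0,0,0,34]
    - [0,0,0,0,34]
    - [0,0,0,0,34]
    - [0,0,0,0,34]
    - [0,0,0,0,34]
    - [0,0,0,0,34]
    - [0,0,0,0,34]
  newtons: 30

```text
time_s: 21.1
tcp_pos: [0.4348, 0.0709, 0.0093]
eef_rot: [-179.9, 0.0, -63.0]
contact_force: [-3.4, 0.7, 7.9]
gripper_width: 0.0398
gripper_force: 30.0
```

>>> step_arm:
  plan:
    - [0,0,-0.1,0,34]
    - [0,0,-0.25,0,34]
    - [0,0,-0.4,0,34]
    - [0,0,-0.5,0,34]
    - [0,0,-0.55,0,34]
    - [0,0,-0.55,0,34]

```text
time_s: 21.6
tcp_pos: [0.4361, 0.0716, 0.1495]
eef_rot: [-179.6, 0.0, -63.0]
contact_force: [0.9, 0.2, -1.6]
gripper_width: 0.0401
gripper_force: 30.0
```

Run:
```python
from h import *
go(.4887,.2894,.14,-19.2)
```

```text
t 21.6 pose [0.4361 0.0716 0.1495] -63.0 w 0.0401 f 30.0 move [-0.681 -0.582  0.038] turn -0.731
```

>>> step_arm:
  plan:
    - [-0.07,-0.06,0,-0.08,34]
    - [-0.18,-0.15,0,-0.19,34]
    - [-0.681,-0.582,0,-0.731,34]
    - [-0.681,-0.582,0,-0.731,34]
    - [-0.681,-0.582,0,-0.731,34]
    - [-0.681,-0.582,0,-0.731,34]
    - [-0.681,-0.582,0,-0.731,34]
    - [-0.681,-0.582,0,-0.731,34]
    - [-0.681,-0.582,0,-0.731,34]
    - [-0.681,-0.582,0,-0.731,34]

```text
time_s: 22.43
tcp_pos: [0.4864, 0.2872, 0.1453]
eef_rot: [179.9, 0.0, -19.4]
contact_force: [0.3, -0.3, -1.1]
gripper_width: 0.0398
gripper_force: 30.0
```

>>> step_arm:
  plan:
    - [0,0,0.1,0,34]
    - [0,0,0.22,0,34]
    - [0,0,0.34,0,34]
    - [0,0,0.42,0,34]
    - [0,0,0.45,0,34]
    - [0,0,0.45,0,34]
    - [0,0,0.45,0,34]

```text
time_s: 23.02
tcp_pos: [0.4875, 0.288, 0.0343]
eef_rot: [-180.0, -0.0, -19.3]
contact_force: [1.2, 1.1, -0.9]
gripper_width: 0.0397
gripper_force: 30.0
```

Run:
```python
from h import *
go(.4887,.2894,.0135,-19.2)
```

```text
t 23.02 pose [0.4875 0.288  0.0343] -19.3 w 0.0397 f 30.0 move [ 0.003 -0.007  0.083] turn -0.001
```

>>> step_arm:
  plan:
    - [0.003,-0.006,0.04,0,34]
    - [0.003,-0.006,0.075,0,34]
    - [0.003,-0.006,0.082,0,34]
    - [0.003,-0.006,0.082,0,34]
    - [0.003,-0.006,0.082,0,34]

```text
time_s: 23.43
tcp_pos: [0.4885, 0.2898, 0.0133]
eef_rot: [-180.0, -0.0, -19.2]
contact_force: [0.3, 0.7, 0.2]
gripper_width: 0.0398
gripper_force: 30.0
```

>>> step_arm:
  plan:
    - [0,0,0,0,46]
    - [0,0,0,0,54]
    - [0,0,0,0,54]
    - [0,0,0,0,54]
    - [0,0,-0.1,0,54]
    - [0,0,-0.25,0,54]
    - [0,0,-0.4,0,54]
    - [0,0,-0.6,0,54]
    - [0,0,-0.6,0,54]
    - [0,0,-0.6,0,54]

```text
time_s: 24.27
tcp_pos: [0.49, 0.2911, 0.1675]
eef_rot: [-179.6, -0.2, -19.2]
contact_force: [1.0, -0.5, -1.1]
gripper_width: 0.0541
gripper_force: 0.0
```

>>> step_arm:
  plan:
    - [0,-1,-0.4,0,54]
    - [0,-1,-0.4,0,54]
    - [0,-1,-0.4,0,54]
    - [0,-1,-0.4,0,54]
    - [0,-1,-0.4,0,54]
    - [0,-1,-0.4,0,54]
    - [0,-1,-0.4,0,54]
    - [0,-1,-0.4,0,54]

```text
time_s: 24.93
tcp_pos: [0.5712, 0.5293, 0.2614]
eef_rot: [180.0, -0.0, -19.1]
contact_force: [-0.3, -0.9, 0.4]
gripper_width: 0.054
gripper_force: 0.0
```

Run:
```python
from h import *
im=eyes.capture("top"); s=eyes.capture("side")
cv2.imwrite("pics/t9.png",im[:,:,::-1]);cv2.imwrite("pics/s9.png",s[:,:,::-1])
try:
    w,L,a=rect(blob(im,(3,140,60),(18,255,255),(400,220,490,305)),"top",.032);print("orange",w,L,a,"origin",w-13*np.array([np.cos(np.radians(a)),np.sin(np.radians(a))]),"want 402.5,-274.6")
    print("blue",rect(blob(im,(105,120,40),(130,255,255),(150,190,240,260)),"top",.034),"want 488.7,289.4")
except Exception as e: print(e)
print("want pix core",pix("top",(.4857,-.3524,.066)),pix("side",(.4857,-.3524,.066)),"can",pix("top",(.3811,.3268,.076)),pix("side",(.3811,.3268,.076)))
```

```text
orange [ 410.  -261.9] [57.9 28.8] 53.3 origin [ 402.23087309 -272.32308338] want 402.5,-274.6
blue (array([488. , 286.1]), array([45.6, 63.4]), 160.7) want 488.7,289.4
want pix core [498.88071944 228.26000853] [358.3945387  334.78588343] can [162.87455246 277.05197413] [240.40729707 124.25410385]
```

View pics/t9.png

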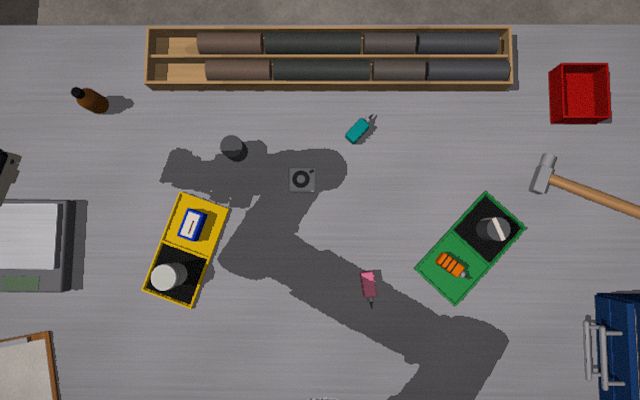

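View pics/s9.png

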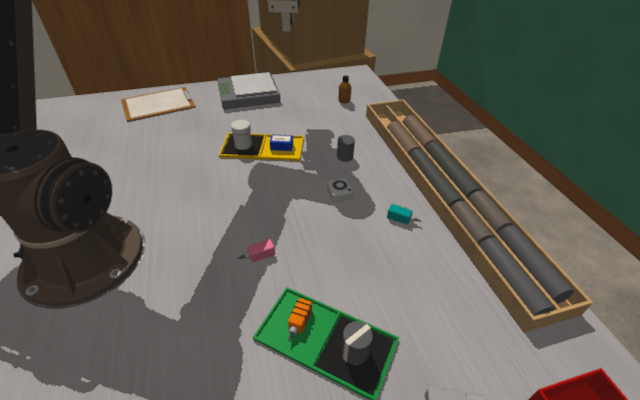

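Both kits are in place. In the top picture the core is at about (498,228), the tool at (451,264), the canister at (167,277) and the holder at (192,225), each within a few mm of its bay's centre and right side up. The plain core (233,148) and tape case (302,180) have not moved.

```bash
python3 -c "
from plant import workorder
print(workorder.close_job())"
```

```text
the job is handed in; nothing more can be done
None
```

Both kits are made up in their trays, each item within a few millimetres of its bay's middle in the final pictures; the plain core and tape case were left alone, and the job was handed in at about 25 s.

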